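# Load a polishing-compound cartridge into the bayonet feeder

### The job

Take the yellow dust cover off the feeder's socket and hang it by its handle on the hook of the stand. Then put the blue-winged cartridge into the socket with its wing in line with the yellow marks, push it in against the spring and twist it a quarter turn clockwise (seen from above) to its stop, wing in line with the red marks. Finish while still gripping it and holding it pressed fully home, its grey collar down on the socket's rim; do not disturb the red-winged spare or the other things.

Things in the scene. Friction and masses are not known exactly. Their poses are not given: they have to be found in the camera images.
- cover_handle (a point): Centre of the black handle of the yellow dust cover. Handle: upright bar, 10 mm thick (x), 92 mm long (y), 24 mm tall (z), on two 6 mm posts at y = +-38 mm. Below its underside (12 mm under this point) the loop is open, 70 mm wide, down to the top of a yellow disc (60 mm under this point).
- cover: The yellow dust cover, about 120 g, loose; origin at the centre of its lowest edge, 74 mm below the handle's centre. Disc 84 mm across. At the start it caps the socket, its skirt reaching 8 mm down around the rim with play; it lifts straight up.
- hook_stand: Fixed stand, origin under its post. Base plate 10 mm thick, x -100 to +30 mm, 90 mm wide; blue post 16 mm thick, 126 mm tall. A steel prong 8 mm thick runs from the post's top along -x, level, upper side 120 mm above the table; at x = -108 mm it bends up into a tip reaching 18 mm above the prong's upper side, outermost at x = -118 mm.
- hook_seat (a point): Point on the upper side of that prong, 62 mm from the post's axis, 46 mm from the bend, where the underside of a hung handle may rest, the handle crosswise (its y along this y). x points to the post, -x to the tip; z up.
- socket_mouth (a point): Centre of the bayonet socket at the level of its steel rim, 80 mm above the table; z up. Round opening 36 mm across with two entry slots 14 mm wide along +x and -x, open beyond 24 mm from the axis. Rim flange 6 mm thick, 68 mm across. Beneath it, lugs turn only clockwise seen from above, from the slots (x) to a stop a quarter turn on (y).
- feeder: Fixed green feeder that carries the socket in its middle; axes as the socket's, origin under it on the table. Deck 150 mm square, 30 mm tall; a gearbox and motor up to 56 mm tall on the +x side. On the deck two yellow marks lie along +-x and two red marks along +-y.
- spring_seat (a joint): Sprung copper seat in the socket, 31 mm across. Value in m: 0 at rest, top 26 mm below the rim, growing downwards. Pushes up with 3 N plus 0.4 N per mm. Reads about 0.014 with the cartridge fully home (about 9 N). Let go after the twist, the cartridge springs up about 5 mm, lugs against the flange.
- cartridge_grip (a point): Centre of the blue wing of the cartridge to load. Wing 50 mm long (x), 18 mm thick (y), 30 mm tall (z up). The underside of the grey collar is 21 mm below this point, the foot 61 mm below. Fully home: collar on the rim, this point 21 mm above it; the lugs are under the flange and free to turn from 5 mm short of that. Half a turn about z makes no difference.
- cartridge: That cartridge, about 150 g, loose, standing upright in the tray; origin at the centre of its foot. Copper shank 32 mm across, 40 mm long; grey collar above it 60 mm across, 6 mm thick. Two lugs on the shank along +-x (in line with the wing), 9 mm wide, reaching 24 mm from the axis, 11 to 19 mm below the collar.
- spare_grip (a point): Centre of the red wing of a spare cartridge of the same shape in the same tray, to be left alone.
- tray: Fixed aluminium tray, 100 x 210 mm (x, y), walls 14 mm high and floor 4 mm thick, in which both cartridges stand; origin under its centre.
- felt_wheel: Bystander: grey felt wheel lying flat, 70 mm across, 20 mm thick.
- grinding_disc: Bystander: rust-red grinding disc lying flat, 110 mm across, 16 mm thick.
- paste_jar: Bystander: white jar, 60 mm across, 70 mm tall.
- wrench: Bystander: wrench lying flat.
- brush: Bystander: brush lying flat.
- bush: Bystander: copper bush standing on end, 50 mm across, 40 mm tall.
There are look-alikes about, which are no part of the job. Leave any purple look-alike of the cover alone. What is shaped like the cartridge but pink is not meant.

How it is judged:
By the outcome, as a careful person would: the job done as asked, in the order asked, and still so for the second after the job is handed in, while the arm keeps its last pose, push and grip.
It also fails if it takes over 67 s, if anything falls off the work surface, if the arm or the gripper's body presses on something with over 40 N, if the wrist force passes 120 N, or if a joint passes its speed limit or range.

### The arm

A 7-joint arm with a two-finger parallel gripper is mounted at the origin on the work surface. World frame = base frame: x ahead of the robot, y to its left, z up, the work surface at z = 0. Lengths are in m, angles in rad, forces in N, time in s.
With the tool pointing down it reaches from about 0.4 to 0.875 m from the base axis. Payload 6.5 kg.
Tool frame: the origin (TCP) lies between the finger pads; the fingertips stand 14 mm ahead of it and the grasp point (between the pads) lies 5 mm behind it (arm.nose_length is the distance from the TCP to the fingertips, in m); z points along the fingers, y is the line along which they close (so a half turn about z gives the same grasp; the last joint's range is limited). The gripper opens to 88 mm and grips with 3 to 60 N. Pads are 18 mm wide; open, the fingers measure 123 mm over their backs; the gripper's body (75 mm by 187 mm) begins 45 mm behind the grasp point.
Start: joints at [-1.351, 0.536, -0.004, 1.538, 0.003, 1.067, -0.071], TCP at [0.183, 0.624, 0.253] pointing down, gripper open.
Joint ranges: [-2.7, 2.7], [-0.37, 2.16], [-1.27, 1.26], [0.24, 2.4], [-1.31, 4.45], [0.19, 1.91], [-2.76, 2.76]. Speed limits (rad/s): [2.39, 2.39, 3.14, 3.14, 3.14, 3.14, 3.14].

### API

Orientations are given as a rotation vector (axis times angle).
In Python, from station import arm, planner, snapshot, get_calibration, workorder gives the robot as it stands. Calls block until the motion is done:
- arm.move_ptp(position, orientation): joint-space move of the TCP to a pose.
- arm.movel(position, frame=None, v=0.15, f_stop=None): straight line of the TCP; frame=None keeps the orientation; v is the mean speed in m/s. With f_stop (N) it stops when the force on the tool has changed by that much, and returns True; else False.
- arm.move_j(angles): joint-space move.
- arm.gripper_to(opening, grasp_force=None): finger opening in m; grasp_force is the grip in N (None keeps the last); returns when the fingers have stopped.
- arm.dwell(seconds).
- planner.ik(position, orientation): joint angles nearest the present ones, or None.
- snapshot(name): name is "scene" or "top" or "wrist"; returns (picture, depth): 384x512x3 uint8, red, green, blue; 384x512 float32, m along the optical axis (not along the pixel's ray), 0 where there is no reading.
- get_calibration(name): a dict with "K" (3x3 intrinsics, pixels), "dist" ([k1, k2, p1, p2, k3] as OpenCV has them; the pictures are not rectified), "rvec" (rotation vector, rad) and "tvec" (3), from world to camera coordinates, as OpenCV has them. Camera axes: x right, y down, z forward; pixel columns grow to the right and rows downward; lengths in m; the calibration is good to about 2 mm. A picture is of the moment at which its call begins: read the wrist's pose just before it. get_calibration takes no time and is no camera call; for the wrist camera it gives the pose at the moment of the call.
A pose or a line that the arm cannot do raises arm.IKError and nothing moves.
- workorder.hand_in(): hands the job in; it is judged then, once.
Readings, each from a call of its own:
- arm.current_t(): time.
- arm.current_joint_positions(): joint angles.
- arm.current_joint_vel(): joint speeds.
- arm.current_joint_efforts(): joint torques, N m.
- arm.current_ee_pos(): TCP position.
- arm.current_tool_rot(): TCP orientation.
- arm.current_contact_force(): force on the tool from outside, world axes, zero at the start.
- arm.current_torque(): the same for the moment, N m.
- arm.current_opening(): finger opening in m.
- arm.current_gripper_force(): force on a finger pad.
Only numpy, scipy, OpenCV 4.12 (cv2) and the standard library are available. Lean on these libraries where they do the work, as an engineer would, in place of code of your own. Each camera call takes 0.05 s, during which the arm holds its last target. There are 200 camera calls.

## Working session

There is one attempt and no reset: what is moved stays moved. The work goes in short steps, each a Python script; the robot and the scene stay as the last script left them, time stands still between calls to the robot, and variables do not carry over. Pictures are saved under pics/ and viewed, at most 10 in all, crops included, and the job is handed in when it is done.

```bash
mkdir -p pics; ls; python3 - <<'E'
from station import arm, snapshot, get_calibration
import cv2, numpy as np
for n in ("scene","top"):
    p,d=snapshot(n); c=get_calibration(n)
    np.savez(n+".npz",p=p,d=d,**{k:np.array(v) for k,v in c.items()})
    cv2.imwrite(f"pics/{n}.png",cv2.resize(p[:,:,::-1],(800,600)))
    print(n,np.round(c["K"],1).tolist(),c["rvec"],c["tvec"],c["dist"])
print(arm.current_t(), arm.current_tool_rot())
E
```

```text
pics
scene [[436.6, 0.0, 254.4], [0.0, 436.6, 193.4], [0.0, 0.0, 1.0]] [ 2.12316911  0.83971195 -0.37931933] [-0.33905527 -0.20591358  1.69552373] [-0.06483809  0.          0.          0.          0.        ]
top [[378.1, 0.0, 252.3], [0.0, 378.1, 190.9], [0.0, 0.0, 1.0]] [ 2.14914737 -2.1367321   0.19334763] [-0.120527    0.58049911  1.16595422] [-0.04336056  0.          0.          0.          0.        ]
0.1 [-4.47290362e-01 -3.10951589e+00  2.32770237e-03]
```

View pics/top.png

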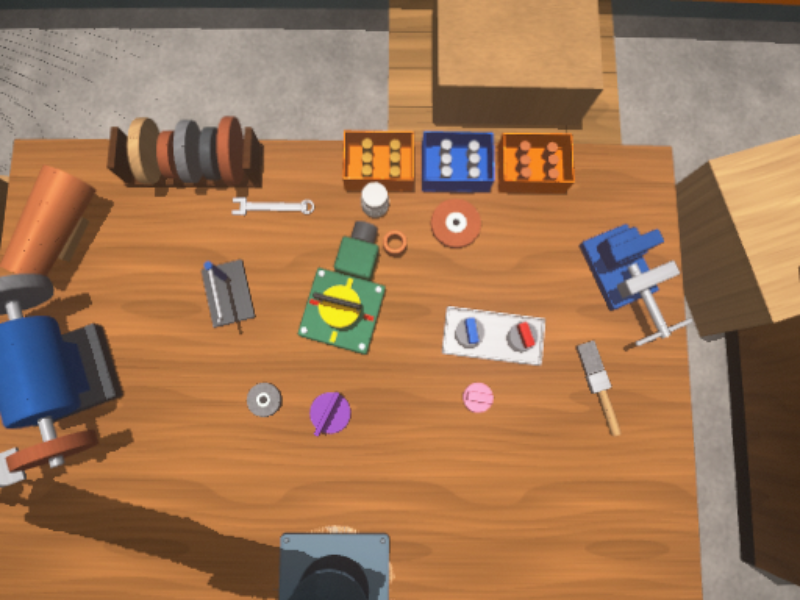

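View pics/scene.png

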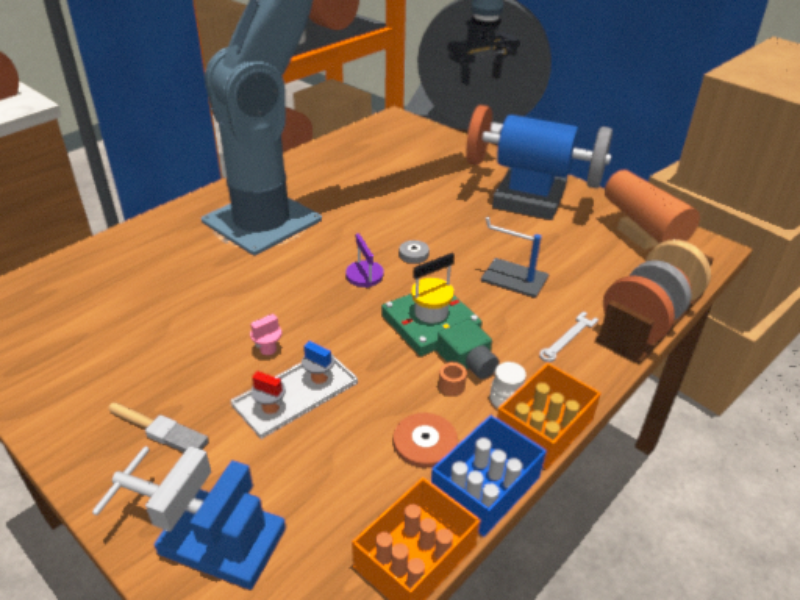

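The top view shows the feeder with the yellow cover at (340,305), the hook stand at (225,293) with its tip toward about (240,330) or its post near (210,268), the blue wing at (471,330) and the red spare at (525,336). The purple look-alike is at (330,413) and the pink one at (479,397). In the scene view the post is at (535,255) and the tip at (488,222).

```bash
cat > h.py <<'E'
import numpy as np, cv2
def world(p,d,c):
    K=np.array(c["K"]);R=cv2.Rodrigues(np.array(c["rvec"]))[0];t=np.array(c["tvec"]).ravel()
    h,w=d.shape;v,u=np.mgrid[:h,:w]
    n=cv2.undistortPoints(np.stack([u,v],-1).reshape(-1,1,2).astype(np.float64),K,np.array(c["dist"])).reshape(h,w,2)
    P=np.dstack([n*d[...,None],d])
    W=(P-t)@R
    W[d<=0]=np.nan
    return W
def rect(xy):
    r=cv2.minAreaRect((xy*1000).astype(np.float32)); b=cv2.boxPoints(r)
    e=b[1]-b[0],b[2]-b[1]; l=max(e,key=np.linalg.norm)
    return np.round(r[0],1),np.round(r[1],1),round(float(np.degrees(np.arctan2(l[1],l[0]))),1)
def hsv(p): return [x.astype(int) for x in cv2.split(cv2.cvtColor(p,cv2.COLOR_RGB2HSV))]
E
python3 - <<'E'
from h import *
for n in("top","scene"):
    c=np.load(n+".npz");p=c["p"];W=world(p,c["d"],c);H,S,V=hsv(p);x,y,z=np.moveaxis(W,-1,0)
    def show(name,m):
        m=m&np.isfinite(z)
        if m.sum()<4: print(n,name,m.sum());return
        q=W[m]; print(n,name,m.sum(),rect(q[:,:2]),'mean',np.round(q.mean(0)*1000,1),'z',np.round(np.percentile(q[:,2],[5,50,95])*1000,1))
    work=(x>.3)&(x<.9)&(y>-.45)&(y<.45)
    blue=(H>100)&(H<125)&(S>130)&work
    show('wing',blue&(z>.073)&(z<.09)&(y<0)&(y>-.3)&(x<.65))
    show('wingall',blue&(z>.05)&(z<.09)&(y<0)&(y>-.3)&(x<.65))
    yel=(H>22)&(H<35)&(S>150)&work&(x<.75)
    show('disc',yel&(z>.075)&(z<.1))
    for zz in((.02,.04),): 
        k=yel&(z>zz[0])&(z<zz[1]); nn,l=cv2.connectedComponents(k.astype(np.uint8))
        for i in range(1,nn): show('ymark',l==i)
        k=((H<8)|(H>172))&(S>150)&work&(z>zz[0])&(z<zz[1]); nn,l=cv2.connectedComponents(k.astype(np.uint8))
        for i in range(1,nn): show('rmark',l==i)
    g=(H>60)&(H<90)&(S>80)&work
    show('deck',g&(z>.025)&(z<.036))
    show('handle',work&(z>.148)&(z<.17)&(V<110))
    show('red',((H<8)|(H>172))&(S>150)&work&(z>.073)&(z<.09)&(x<.65))
    st=(y>.12)&(y<.42)&(x>.45)&(x<.75)
    show('post',st&blue&(z>.03)); show('posttop',st&blue&(z>.115))
    show('prong',st&~blue&(z>.108)&(z<.126)); show('tip',st&~blue&(z>.127)&(z<.15));
    show('base',st&(z>.006)&(z<.014)&(S<90))
    show('tray', work&(z>.009)&(z<.018)&(S<60)&(V>120)&(y<-.05)&(x<.65))
E
```

```text
top wing 77 (array([ 513.7, -270.9]), array([46.6, 15.9]), 10.5) mean [ 513.6 -271.2   79.7] z [75.7 80.1 82.3]
top wingall 81 (array([ 513.7, -270.9]), array([46.6, 15.9]), 10.5) mean [ 513.2 -270.9   79.1] z [74.8 79.7 82.3]
top disc 375 (array([561. ,  -6.9]), array([78.9, 82. ]), -6.5) mean [557.9  -7.2  86.2] z [82.3 86.2 90.2]
top ymark 17 (array([617.7, -22.6]), array([ 9.3, 17.5]), -17.3) mean [617.8 -23.   32. ] z [29.6 31.2 35.1]
top ymark 1
top ymark 1
top ymark 2
top ymark 2
top ymark 2
top ymark 8 (array([524.4,   1.5]), array([23.6,  2.9]), 79.9) mean [524.7   1.1  30.8] z [26.9 30.5 36.3]
top ymark 1
top ymark 21 (array([504.3,   8.1]), array([ 9. , 20.3]), -18.1) mean [504.3   8.3  30.5] z [27.6 30.2 34.8]
top rmark 15 (array([575.8,  50.9]), array([ 7.8, 16.5]), -87.7) mean [576.6  50.6  30.9] z [27.6 31.2 35. ]
top rmark 16 (array([544.8, -63.1]), array([18.3,  7.5]), 73.4) mean [545.  -62.9  31.7] z [28.1 32.5 34. ]
top deck 1038 (array([560.4,  -7.3]), array([146. , 147.1]), -15.6) mean [554.5  -9.7  30.3] z [26.5 30.3 34.1]
top handle 112 (array([451.5, 206.1]), 
[... 1879 characters left out ...]
3.9 78.8 81.7]
scene post 64 (array([633.4, 241.7]), array([ 8.5, 12.1]), -44.8) mean [633.4 241.2  80.2] z [ 34.8  80.2 125. ]
scene posttop 12 (array([633.2, 241.4]), array([ 7.6, 12.1]), -44.0) mean [633.2 240.9 122.2] z [115.8 122.6 128. ]
scene prong 92 (array([581.2, 233.7]), array([120.6,  19.9]), 17.1) mean [584.  232.7 117.9] z [110.7 118.2 124.6]
scene tip 11 (array([574.7, 226.2]), array([113.3,  13.8]), 13.0) mean [533.3 217.8 132.1] z [127.5 132.1 137.1]
scene base 528 (array([598. , 236.2]), array([129.3,  93.6]), 14.9) mean [597.8 231.8   9.7] z [ 6.8  9.6 13. ]
scene tray 266 (array([ 511.8, -329.6]), array([212.8, 104.5]), 82.6) mean [ 526.8 -343.    12.3] z [ 9.4 12.1 15.9]
```

```bash
cat >> h.py <<'E'
from scipy.spatial.transform import Rotation as Rn
def down(yaw):  # tool y (closing line) points along world angle yaw (deg)
    a=np.radians(yaw); y=np.array([np.cos(a),np.sin(a),0]); z=np.array([0,0,-1.]); x=np.cross(y,z)
    return Rn.from_matrix(np.column_stack([x,y,z])).as_rotvec()
E
python3 - <<'E'
from h import *
from station import arm, planner, snapshot, get_calibration
for name,xy,z in(("feeder",(.5605,-.0075),.36),("seat",(.573,.230),.2),("cart",(.5145,-.272),.15)):
    for yaw in range(-165,181,30):
        q=planner.ik((*xy,z),down(yaw)); print(name,yaw,None if q is None else np.round(q,2)[[0,6]], end=' ')
    print()
for n in("top","scene"):
    c=np.load(n+".npz");W=world(c["p"],c["d"],c);x,y,z=np.moveaxis(W,-1,0)
    m=(abs(x-.56)<.07)&(abs(y+.007)<.07)&(z>.14)&(z<.17); print(m.sum(),rect(W[m][:,:2]),W[m].mean(0))
E
```

```text
feeder -165 [-0.86 -2.54] feeder -135 [-0.86 -2.02] feeder -105 [-0.81 -1.54] feeder -75 [-0.74 -1.08] feeder -45 [-0.66 -0.61] feeder -15 [-0.62 -0.11] feeder 15 [-0.57  0.39] feeder 45 [-0.55  0.9 ] feeder 75 [-0.52  1.41] feeder 105 [-0.48  1.92] feeder 135 [-0.37  2.4 ] feeder 165 [0.7  2.45] 
seat -165 [0.24 2.38] seat -135 [-1.14 -2.16] seat -105 [-0.96 -1.87] seat -75 [-0.89 -1.41] seat -45 [-0.84 -0.93] seat -15 [-0.8  -0.44] seat 15 [-0.73  0.01] seat 45 [-0.65  0.48] seat 75 [-0.57  0.94] seat 105 [-0.49  1.41] seat 135 [-0.4   1.86] seat 165 [-0.32  2.33] 
cart -165 [-0.31 -1.72] cart -135 [-0.31 -1.2 ] cart -105 [-0.09 -0.95] cart -75 [-0.14 -0.38] cart -45 [-0.15  0.16] cart -15 [-0.18  0.72] cart 15 [-0.16  1.21] cart 45 [-0.02  1.59] cart 75 [-0.07  2.16] cart 105 [-0.02  2.63] cart 135 [1.04 2.22] cart 165 [-0.31 -2.24] 
126 (array([560.8,  -7.1]), array([91. ,  9.9]), 76.2) [ 0.5599776  -0.00719736  0.15612472]
177 (array([560.2,  -8. ]), array([93.2, 13.7]), 77.3) [ 0.5616427  -0.01034355  0.15118219]
```

```bash
cat >> h.py <<'E'
def shot(name):
    from station import snapshot,get_calibration
    c=get_calibration("wrist"); p,d=snapshot("wrist")
    np.savez(name+".npz",p=p,d=d,**{k:np.array(v) for k,v in c.items()})
    return p,world(p,d,c),c
E
python3 - <<'E'
from h import *
from station import arm
arm.gripper_to(.045)
arm.move_ptp((.5605,-.0075,.33),down(-14)); arm.dwell(.2)
p,W,c=shot("w1"); cv2.imwrite("pics/w1.png",p[:,:,::-1])
R=cv2.Rodrigues(np.array(c["rvec"]))[0]; print("cam at",-R.T@np.ravel(c["tvec"]),arm.current_ee_pos(),arm.current_t())
x,y,z=np.moveaxis(W,-1,0)
m=(abs(x-.56)<.07)&(abs(y+.007)<.07)&(z>.15)&(z<.17); print(m.sum(),rect(W[m][:,:2]),W[m].mean(0),np.nanmax(z[m]))
E
```

```text
cam at [0.57853606 0.0640988  0.46226092] [ 0.56051318 -0.00715966  0.32993229] 3.7417
657 (array([559.3,  -5.2]), array([90.7,  9.4]), 76.1) [ 0.56018989 -0.00272092  0.1582053 ] 0.16021853415503215
```

View pics/w1.png

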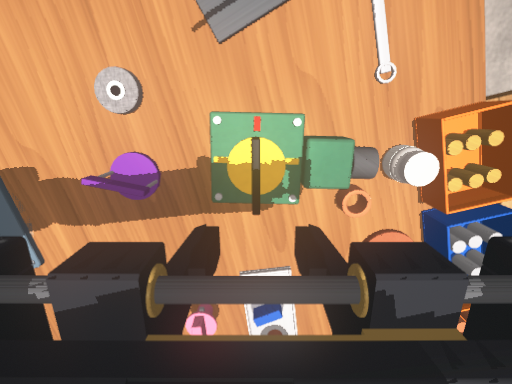

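The wrist view shows the fingers straddling the handle line. The cover is at (256,165), with its handle running from (256,137) to (256,213).

```bash
python3 - <<'E'
from h import *
from station import arm
print(arm.movel((.5600,-.0062,.153),down(-13.8),v=.12,f_stop=8))
arm.gripper_to(.0,25); print("open",arm.current_opening(),arm.current_gripper_force(),arm.current_ee_pos())
print(arm.movel((.5600,-.0062,.26),v=.1), arm.current_opening())
o=np.array([.6328,.2461]);u=np.array([np.cos(np.radians(15.1)),np.sin(np.radians(15.1))])
pre=o-.18*u
arm.move_ptp((*pre,.26),down(15.1)); arm.dwell(.2)
p,W,c=shot("w2"); cv2.imwrite("pics/w2.png",p[:,:,::-1])
print(arm.current_opening(),arm.current_ee_pos(),arm.current_contact_force(),arm.current_t())
x,y,z=np.moveaxis(W,-1,0);H,S,V=hsv(p)
def show(n,m):
    q=W[m]; print(n,m.sum(),rect(q[:,:2]) if m.sum()>4 else '',np.round(np.percentile(q[:,2],[5,50,95]),4))
st=(np.hypot(x-.6,y-.237)<.11)
blue=(H>100)&(H<125)&(S>130)
show("posttop",st&blue&(z>.118)); show("prong",st&~blue&(z>.11)&(z<.126)&(x>.5));show("tip",st&(z>.127)&(z<.142)&(x<.56))
show("base",(z>.006)&(z<.014)&(S<90)&st)
k=(H>22)&(H<35)&(S>150)&(z>.1); show("cover",k)
E
```

```text
False
open 0.009521629813967992 24.977491688914597 [ 0.55984387 -0.00618358  0.15290945]
False 0.009927744372105049
0.009849700758954456 [0.45975484 0.19794993 0.2599829 ] [-1.07302159  0.24349269 -1.52125667] 8.3667
posttop 162 (array([630.9, 248. ]), array([14.3, 14. ]), 42.9) [0.1255 0.1266 0.1278]
prong 779 (array([579.6, 235.9]), array([119.9,  15.9]), 13.1) [0.1172 0.12   0.1226]
tip 66 (array([521.2, 219.2]), array([9.5, 7. ]), 54.4) [0.1286 0.1369 0.1388]
base 4620 (array([597.3, 238.9]), array([130.5,  89.3]), 15.1) [0.0092 0.0106 0.0119]
cover 237 (array([468.3, 218. ]), array([39.1, 82.1]), -21.9) [0.1922 0.1936 0.1945]
```

View pics/w2.png

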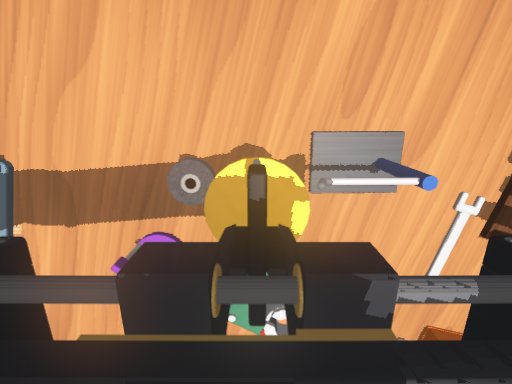

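The cover hangs level in the gripper, its disc at (255,205). The hook's prong runs from its tip at (323,184) to the post top at (430,183).

```bash
python3 - <<'E'
from h import *
from station import arm
o=np.array([.6313,.2475]);u=np.array([np.cos(np.radians(15.1)),np.sin(np.radians(15.1))])
pre=o-.18*u; seat=o-.062*u
arm.movel((*pre,.168),down(15.1),v=.15)
print(arm.movel((*seat,.168),v=.1,f_stop=6),arm.current_ee_pos())
print(arm.movel((*seat,.136),v=.03,f_stop=3),arm.current_ee_pos(),arm.current_contact_force(),arm.current_t())
arm.gripper_to(.035); arm.movel((*seat,.30),v=.2); 
wy=-78.
arm.move_ptp((.5145,-.273,.27),down(wy)); arm.dwell(.2)
p,W,c=shot("w3"); cv2.imwrite("pics/w3.png",p[:,:,::-1]); print(arm.current_t(),arm.current_ee_pos())
x,y,z=np.moveaxis(W,-1,0);H,S,V=hsv(p)
m=(H>100)&(H<125)&(S>130)&(z>.076)&(z<.09)&(np.hypot(x-.5145,y+.273)<.05); print(m.sum(),rect(W[m][:,:2]),np.nanmedian(z[m]))
from station import snapshot
p,d=snapshot("scene"); cv2.imwrite("pics/s2.png",cv2.resize(p[80:260,200:440,::-1],(800,600)))
E
```

```text
False [0.57092701 0.23126021 0.16795931]
True [0.57121403 0.23125732 0.13855462] [-0.11157098 -0.10705563  3.9163392 ] 11.3667
14.9667 [ 0.5148606  -0.27245105  0.26996253]
2 (array([ 534.5, -266.8]), array([15.8,  0. ]), 124.8) 0.07957631422065978
```

View pics/s2.png

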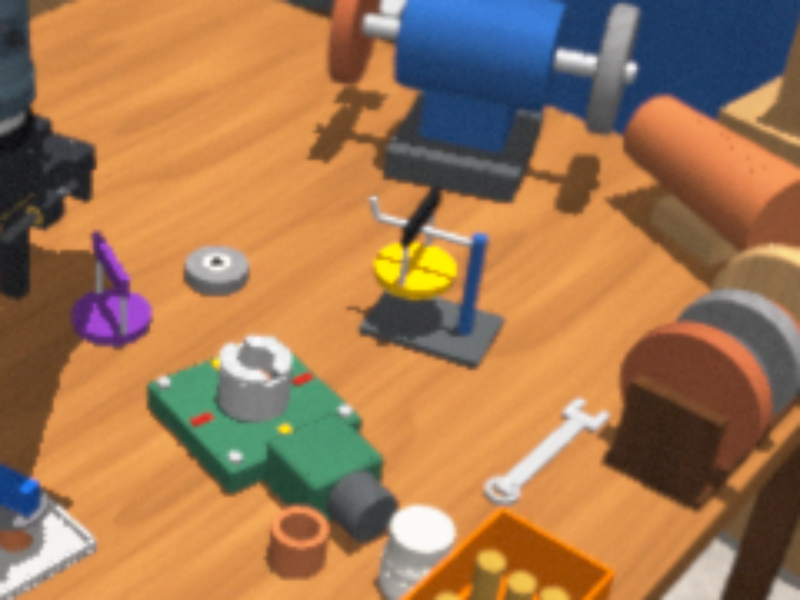

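View pics/w3.png

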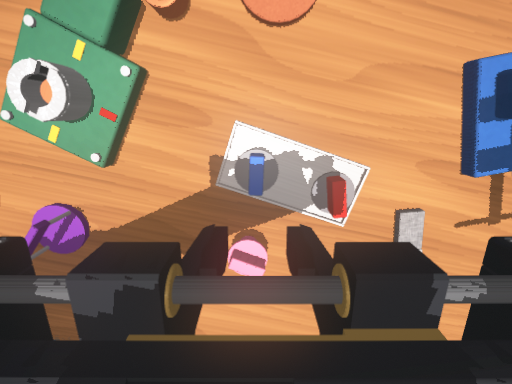

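The cover hangs on the prong at (415,235) in the crop, and the socket is open. In the wrist picture the blue wing is at (257,174) and the spare at (337,197), and the pads line up with the blue wing.

```bash
python3 - <<'E'
from h import *
c=np.load("w3.npz");p=c["p"];W=world(p,c["d"],c);H,S,V=hsv(p);x,y,z=np.moveaxis(W,-1,0)
print(p[174,257],H[174,257],S[174,257],W[174,257], W[158,257])
b=(H>100)&(H<130)&(S>110);b[:,:200]=0;b[:,300:]=0;b[:130]=0;b[210:]=0
for lo,hi in((.05,.09),(.074,.086),(.077,.086)):
    m=b&(z>lo)&(z<hi); print(m.sum(),rect(W[m][:,:2]),W[m].mean(0))
E
```

```text
[ 90 100 147] 115 99 [ 0.51730485 -0.27166996  0.08030779] [ 0.53665663 -0.26754103  0.08051326]
171 (array([ 515.4, -271.3]), array([47.9, 15.9]), 11.5) [ 0.51978069 -0.26978215  0.08026453]
171 (array([ 515.4, -271.3]), array([47.9, 15.9]), 11.5) [ 0.51978069 -0.26978215  0.08026453]
171 (array([ 515.4, -271.3]), array([47.9, 15.9]), 11.5) [ 0.51978069 -0.26978215  0.08026453]
```

```bash
python3 - <<'E'
from h import *
from station import arm
c=np.load("w3.npz");W=world(c["p"],c["d"],c);x,y,z=np.moveaxis(W,-1,0)
m=(z>.074)&(z<.086)&(np.hypot(x-.515,y+.272)<.045); (cx,cy),s,a=rect(W[m][:,:2]); print(m.sum(),cx,cy,s,a)
# wrist-camera tends to read the image-side edge; centre from all views ~ mean
P=np.array([cx,cy])/1000
arm.movel((*P,.12),down(a-90),v=.15)
print(arm.movel((*P,.068),v=.06,f_stop=6))
arm.gripper_to(0,45); print(arm.current_opening(),arm.current_gripper_force(),arm.current_ee_pos())
arm.movel((*P,.22),v=.15)
np.save("grip.npy",[*P,a])
# look at socket, holding the cartridge well off to the side
arm.move_ptp((.5605-.03,-.0075-.09,.30),down(74.6-180)); arm.dwell(.2)
p,W,c=shot("w4"); cv2.imwrite("pics/w4.png",p[:,:,::-1]); print(arm.current_t(),arm.current_ee_pos(),arm.current_opening())
R=cv2.Rodrigues(np.array(c["rvec"]))[0]; print("cam at",-R.T@np.ravel(c["tvec"]))
E
```

```text
577 514.2 -270.4 [50.2 17.9] 9.7
False
0.017928492315591266 44.948410699144006 [ 0.51437041 -0.27047278  0.06821902]
19.8667 [ 0.53015644 -0.09857805  0.29963755] 0.0177399002289926
cam at [ 0.60072381 -0.11759193  0.43186678]
```

View pics/w4.png

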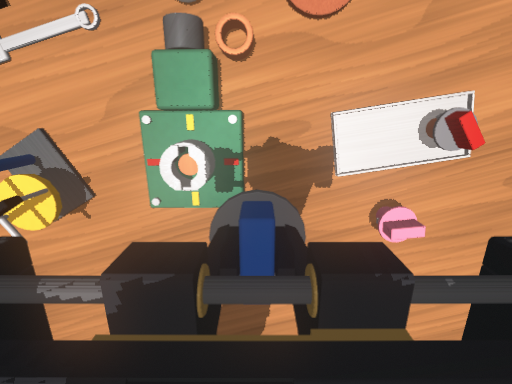

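The cartridge is gripped, with its wing at (257,240) and its collar visible. The socket rim is at (187,167), the yellow marks at (190,122) and (195,198), and the slots run vertically in the picture.

```bash
python3 - <<'E'
from h import *
from scipy.optimize import least_squares
c=np.load("w4.npz");p=c["p"];W=world(p,c["d"],c);H,S,V=hsv(p);x,y,z=np.moveaxis(W,-1,0)
def circ(q,r): # trimmed: outer boundary fit via enclosing circle
    (a,b),rr=cv2.minEnclosingCircle((q*1000).astype(np.float32)); return a,b,rr
m=(z>.076)&(z<.085)&(np.hypot(x-.56,y+.007)<.045); q=W[m][:,:2]
print("rim",m.sum(),circ(q,34),rect(q),np.median(W[m][:,2]))
h=np.hypot(*(q-q.mean(0)).T)
# fit annulus: outer edge by hull, radius fixed 34
hull=cv2.convexHull((q*1000).astype(np.float32))[:,0]
f=least_squares(lambda t:np.hypot(hull[:,0]-t[0],hull[:,1]-t[1])-t[2],[560,-7,34],loss='soft_l1');print("hullfit",f.x)
dk=(z>.026)&(z<.034)&(np.hypot(x-.56,y+.007)<.11)
print("deck",rect(W[dk&(H>60)&(H<90)][:,:2]))
for nm,k in(("y",(H>22)&(H<35)&(S>120)),("r",((H<8)|(H>172))&(S>120))):
    n,l,s,_=cv2.connectedComponentsWithStats((dk&k).astype(np.uint8))
    for i in range(1,n):
        if s[i,4]>15: print(nm,s[i,4],np.nanmean(W[l==i],0)*1000)
tcp=np.array([.53015644,-.09857805,.29963755])
g=(np.hypot(x-tcp[0],y-tcp[1])<.06)
k=g&(z>.270)&(z<.29)&(S<70); q=W[k][:,:2]; print("collar",k.sum(),np.median(z[k]))
hull=cv2.convexHull((q*1000).astype(np.float32))[:,0]
f=least_squares(lambda t:np.hypot(hull[:,0]-t[0],hull[:,1]-t[1])-30,[530,-98],loss='soft_l1');print(f.x,f.cost)
k=g&(z>.303)&(z<.32)&(H>100)&(H<130)&(S>90); print("wing",k.sum(),rect(W[k][:,:2]),np.median(z[k]))
E
```

```text
rim 1169 (559.890869140625, -5.291450500488281, 34.20682144165039) (array([560.1,  -5.2]), array([66.6, 61.2]), 75.2) 0.0802406309014899
hullfit [560.15943524  -5.52097625  33.2094225 ]
deck (array([561.2,  -7.1]), array([147.4, 146.5]), 74.8)
y 112 [616.29398827 -21.4972752   31.7078212 ]
y 91 [504.15950427   9.35493982  31.32149621]
r 78 [576.00722099  51.83884532  31.49736935]
r 83 [544.40603966 -62.48947627  31.37224901]
collar 1905 0.2816677555332435
[529.84000348 -98.13020053] 4.025787610814405
wing 2235 (array([ 538.4, -100.2]), array([18.4, 33.5]), -14.9) 0.31151827066929627
```

```bash
python3 - <<'E'
from h import *
from station import arm
S=(.5604,-.0060)
arm.movel((.53,-.0986,.30),v=.1)
arm.move_ptp((*S,.22),down(74.6)); print(arm.current_t())
arm.movel((*S,.150),v=.1); arm.dwell(.2); f0=arm.current_contact_force(); print("f0",f0)
for zt,f in((.128,4),(.113,9)):
    r=arm.movel((*S,zt),v=.025,f_stop=f); print(zt,r,np.round(arm.current_ee_pos(),4),np.round(arm.current_contact_force()-f0,2),np.round(arm.current_torque(),2),arm.current_t())
    if r: break
E
```

```text
21.9167
f0 [ 0.16975407  0.17038311 -1.4073864 ]
0.128 False [ 0.5605 -0.006   0.1281] [ 0.38 -0.26 -0.  ] [0.02 0.04 0.02] 24.0
0.113 False [ 0.5605 -0.006   0.1132] [-0.56 -1.37  4.41] [-0.15  0.19  0.02] 24.75
```

```bash
python3 - <<'E'
from h import *
from station import arm
S=(.5604,-.0060)
def rep(n,r=None): print(n,r,np.round(arm.current_ee_pos(),4),np.round(arm.current_contact_force(),2),np.round(arm.current_torque(),2),round(arm.current_opening(),4),arm.current_t())
r=arm.movel((*S,.1055),v=.015,f_stop=14); rep("down",r)
if arm.current_ee_pos()[2]<.1075:
    for k in range(1,10):
        r=arm.movel((*S,.1055),down(74.6-10*k),v=.05); rep(k,r)
        if abs(arm.current_torque()[2])>1.5: break
E
```

```text
down False [ 0.5606 -0.0059  0.1056] [-0.58 -1.11  6.1 ] [-0.28  0.35 -0.01] 0.0174 25.4
1 False [ 0.5607 -0.0059  0.1057] [-1.89 -0.46  5.53] [-0.21  0.28 -0.  ] 0.0178 25.725
2 False [ 0.5608 -0.0059  0.1058] [-0.33  0.11  6.28] [-0.22  0.26  0.02] 0.0177 26.05
3 False [ 0.5609 -0.006   0.1058] [-0.75 -1.02  6.5 ] [-0.23  0.23 -0.06] 0.0177 26.375
4 False [ 0.561  -0.006   0.1058] [-0.84 -0.55  6.58] [-0.24  0.22 -0.05] 0.0177 26.7
5 False [ 0.5611 -0.006   0.1059] [-0.04 -0.54  6.26] [-0.27  0.12 -0.04] 0.0178 27.025
6 False [ 0.5611 -0.006   0.1058] [ 0.44 -0.03  5.55] [-0.26  0.14 -0.04] 0.0177 27.35
7 False [ 0.5611 -0.0061  0.1059] [-0.96 -0.42  6.73] [-0.31  0.23  0.04] 0.0175 27.675
8 False [ 0.5611 -0.0061  0.1059] [ 0.38 -0.66  7.01] [-0.27  0.2  -0.02] 0.0179 28.0
9 False [ 0.5601 -0.0057  0.1055] [-1.36 -0.28  5.79] [-0.03  0.69 -0.02] 0.0173 28.325
```

```bash
python3 - <<'E'
from h import *
from station import arm
S=(.5604,-.0060)
def rep(n,r=None):
    y=Rn.from_rotvec(arm.current_tool_rot()).as_matrix()[:,1]
    print(n,r,np.round(arm.current_ee_pos(),4),np.round(arm.current_contact_force(),2),np.round(arm.current_torque(),2),"yaw",round(np.degrees(np.arctan2(y[1],y[0])),2),round(arm.current_opening(),4),arm.current_t())
a=-15.4
for k in range(1,7):
    arm.movel((*S,.1055),down(a-k),v=.02); arm.dwell(.1); rep(k)
    if abs(arm.current_torque()[2])>.3: break
r=arm.movel((*S,.100),v=.01,f_stop=14); rep("press",r); arm.dwell(.5); rep("hold")
E
```

```text
1 None [ 0.5599 -0.0056  0.1055] [-1.82  1.46  7.06] [0.04 0.81 0.03] yaw -16.36 0.0177 28.675
2 None [ 0.5596 -0.0054  0.1055] [-3.65  0.73  7.24] [0.09 1.02 0.15] yaw -17.35 0.0174 29.025
3 None [ 0.5595 -0.0054  0.1055] [-4.26 -0.64  8.03] [0.09 1.04 0.29] yaw -18.31 0.0176 29.375
4 None [ 0.5595 -0.0054  0.1055] [-4.92 -0.51  8.83] [0.1  1.02 0.66] yaw -19.25 0.0177 29.725
press True [ 0.5596 -0.0052  0.1042] [ 0.73 -0.79  3.27] [-0.09  0.2   0.57] yaw -19.16 0.0176 30.075
hold None [ 0.5595 -0.0052  0.1042] [ 1.97  0.42 -0.17] [ 0.07 -0.2   0.59] yaw -19.24 0.0171 30.575
```

```bash
python3 - <<'E'
from h import *
from station import arm
S=(.5604,-.0060)
def rep(n,r=None):
    y=Rn.from_rotvec(arm.current_tool_rot()).as_matrix()[:,1]
    print(n,r,np.round(arm.current_ee_pos(),4),np.round(arm.current_contact_force(),2),np.round(arm.current_torque(),2),"yaw",round(np.degrees(np.arctan2(y[1],y[0])),2),round(arm.current_opening(),4),arm.current_t())
z=arm.current_ee_pos()[2]
arm.movel((*S,z),down(-17.2),v=.02); arm.dwell(.3); rep("relax")
for k in range(1,9):
    arm.movel((*S,z-.0005*k),v=.01); arm.dwell(.3); rep(k)
    if arm.current_contact_force()[2]>17: break
p,W,c=shot("w5"); cv2.imwrite("pics/w5.png",p[:,:,::-1])
from station import snapshot
p,d=snapshot("scene"); cv2.imwrite("pics/s3.png",cv2.resize(p[110:260,220:420,::-1],(800,600)))
E
```

```text
relax None [ 0.5596 -0.0055  0.1044] [-2.1   2.19  7.12] [0.24 0.64 0.07] yaw -17.26 0.0177 31.125
1 None [ 0.5596 -0.0055  0.1042] [-3.54  1.96  9.3 ] [0.3  0.91 0.04] yaw -17.25 0.0174 31.675
2 None [ 0.5597 -0.0054  0.1041] [-4.3   0.97 13.58] [0.24 1.33 0.08] yaw -17.25 0.0176 32.225
3 None [ 0.5597 -0.0054  0.1041] [-6.8   0.49 18.14] [0.18 1.72 0.09] yaw -17.26 0.0177 32.775
```

View pics/w5.png

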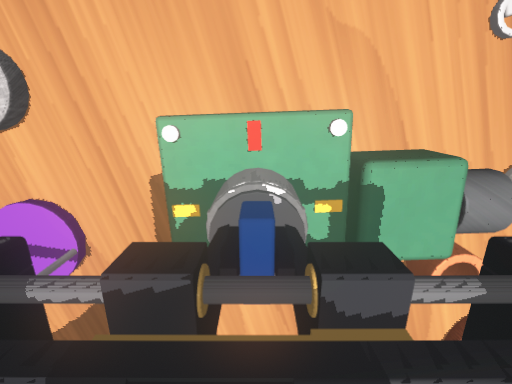

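View pics/s3.png

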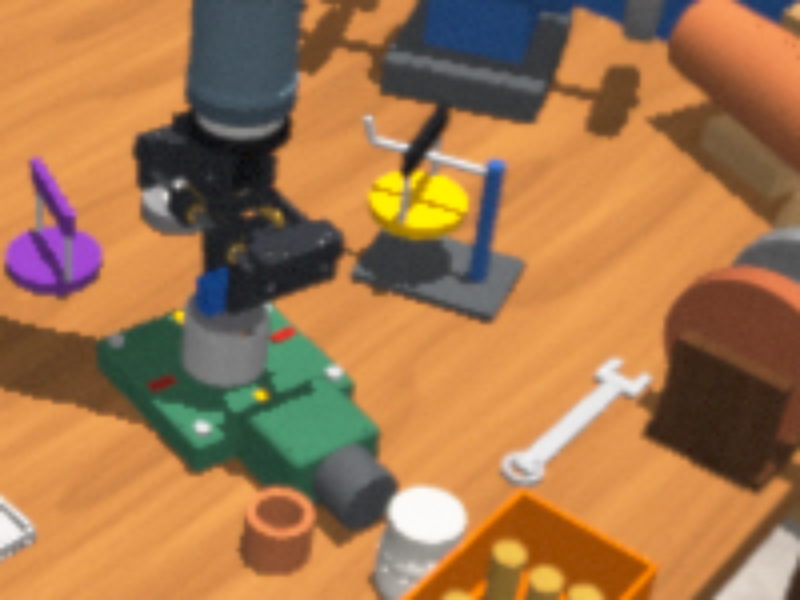

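The wing is in line with the red mark at (255,135), with the yellow marks to either side. The collar is on the rim: the push rises to 18 N with no further travel. The cover is still on the hook.

```bash
python3 -c "
from station import workorder,arm
print(workorder.hand_in(),arm.current_t())"
```

```text
the job is handed in; nothing more can be done
the job is handed in; nothing more can be done
```

The job was handed in at about 33 s: the cover hangs on the hook, and the blue-winged cartridge is turned to its stop and still gripped and pressed home at about 18 N; the hand-in returned no verdict.

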